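Set the lid of the wide colour meter at 45 degrees

ROBOT

A 7-joint arm with a two-finger parallel gripper is mounted at the origin on a cart in front of the work surface, level with it; the furniture and walls round the work are solid. World frame = base frame: x ahead of the robot, y to its left, z up, the work surface at z = 0. Lengths are in m, angles in rad, forces in N, time in s.
With the tool pointing down it reaches from about 0.425 to 1.025 m from the base axis. Payload 9.4 kg.
Tool frame: the origin (TCP) lies midway between the tips of the shut fingers; the grasp point (between the pads) lies 19 mm behind it; z points along the fingers, y is the line along which they close (so a half turn about z gives the same grasp; the last joint's range is limited). The gripper opens to 85 mm and grips with 20 to 120 N. Pads are 22 mm wide; open, the fingers measure 114 mm over their backs; the gripper's body (76 mm by 85 mm) begins 54 mm behind the grasp point. The pads swing forward as they close: fully open they stand 13 mm farther back than shut.
Start: joints at [-1.374, 0.599, -0.003, 1.599, 0.002, 0.943, -0.08], TCP at [0.196, 0.698, 0.231] pointing down, gripper open.
Joint ranges: [-2.57, 2.57], [-0.35, 1.97], [-1.29, 1.29], [0.11, 2.56], [-1.05, 4.19], [0.11, 1.86], [-2.63, 2.63]. Speed limits (rad/s): [2.22, 2.22, 3.01, 3.01, 3.14, 3.14, 3.14].

INTERFACE

Orientations are given as a rotation vector (axis times angle).
In Python, from plant import arm gives the robot as it stands.
- The arm moves only by the tool move_arm, never from a script. Its argument "motion" is a list of rows, each a list of 3 entries, a list of its own where there are three numbers: the shift along the tool's x, y, z in units of 25 mm (1.0 is 25 mm), then the turn, a rotation vector about the tool's x, y, z in units of 6 degrees (1.0 is 6 degrees), then the closure, from 0 (fully open) to 1 (shut). A call has exactly 10 rows; each row shifts and turns the commanded pose from where the row before left it, along the tool's axes as they then stand; what a row does not reach is not made up. A row lasts 1/12 s, in which the tool goes at most 41.7 mm and 7.16 degrees, less where a joint would pass 70% of its speed; a pose out of reach is approached as far as the arm can. A call is refused whole if a number of a shift passes 1 or a number of a turn 1, either way. A call with a gripper value outside its range is refused whole. The fingers move at their own pace and stop on an object; the grip force is fixed at half the most. Time passes only in rows, so rows that do not move let the fingers close, or fill a call up. It gives the time, the measured TCP pose, the force, the opening and the grip force at its end, in the units of the state.
- arm.get_obs(): the state, without advancing time (a new reading comes with each control period).
- arm.capture(name): name is "scene" or "top" or "wrist"; returns the picture (420x560x3 uint8, blue, green, red); there is no depth.
- arm.camera_params(name): a dict with "K" (3x3 intrinsics, pixels), "pose" (4x4, takes a point from camera to world coordinates). Camera axes: x right, y up, looking along -z (the intrinsics and any distortion apply to the point x, -y, -z); pixel columns grow to the right and rows downward; lengths in m; the calibration is good to about 2 mm. The wrist camera is an equidistant fisheye: a pixel r from the principal point sees the ray r / f radians off the axis. A picture is of the moment at which its call begins: read the wrist's pose just before it. camera_params takes no time and is no camera call; for the wrist camera it gives the pose at the moment of the call.
- arm.job_done(): hands the job in; it is judged then, once.
Trained networks look in the newest picture that a camera, given by its name, has taken for a name from the list of things; names that differ only in an ending like _2 or _b are one class to them, and where a whole thing is asked for, a point or a joint stands for the part that bears it (a point fixed in the world has none). Each returns a list of dicts, best first, with "p" (0 to 1); they miss things now and then, are a little off and sometimes report something else, mostly with a low value. They report only what shows in the picture. A call takes as long as a camera call.
- arm.boxes_of(camera, thing): "position" ([x, y, z] in m, in world coordinates, good to about 4 mm: the middle of the surface that is visible of it).
The state is a dict: "t": time; "q": joint angles; "dq": joint speeds; "joint_efforts": joint torques, N m; "eef_pos": TCP position; "tcp_rot": TCP orientation; "ft_force": force on the tool from outside, world axes, zero at the start; "moment": the same for the moment, N m; "width": finger opening in m; "gripper_force": force on a finger pad.
Only numpy, scipy, OpenCV 4.12 (cv2) and the standard library are available. Lean on these libraries where they do the work, as an engineer would, in place of code of your own. Each camera call takes 0.05 s, during which the arm holds its last target. There are 200 camera calls.

TASK

Two bean colour meters with stiff-hinged lids stand on the counter. Raise the lid of the wider one to about 45 degrees from shut, so that its window airs but stays shaded, and let go of it there; leave the smaller meter's lid as it is.

Things in the scene. Friction and masses are not known exactly. Their poses are not given: they have to be found in the camera images.
- wide_meter: The wider of two low grey bench meters: case 120 mm deep (x), 190 wide (y), 55 high, fixed. Origin: centre of the underside; x points from the front (grip side) to the hinge at the back, y left along the hinge, z up. Hinge line along y at x = +63 mm, z = 61 mm. A flat 10 mm lid covers the top. A blue frame and a red hose hang close behind the grips (x > 0.56 m): swing the arm in front.
- wide_meter_grip (a point): Centre of the wide meter's lid grip: black barrel, 16 mm diameter, 26 mm long, lying along the hinge direction, on a 10 mm wide neck, 24 mm in front of the middle of the lid's front edge and 148 mm from the hinge line (61 mm above the counter when shut). Pinch its two flat ends from above; it turns between the fingers as the lid rises. Axes: the meter's, turning with the lid.
- wide_lid (a joint): Angle of the wide meter's lid, rad: 0 = shut (flat), growing as its front edge rises; 0.785 = 45 degrees; stop at 1.9. It starts shut or slightly raised (up to 0.2). The hinge is stiff (about 3 to 5 N at the grip) and the lid stays where it is left.
- small_meter_grip (a point): Centre of the same grip on the lid of the smaller meter, which is alike but only 110 mm wide (same depth, height, hinge and grip). It too may start slightly raised. Leave it.

How it is judged:
At the end, for the whole second after the job is handed in: The wide meter's lid stands still at 45 degrees from shut, within 12 degrees either way, and the smaller meter's lid grip is within 20 mm of where it was at the start (value of joint wide_lid between 0.576 and 0.995 rad and velocity of joint wide_lid between -0.05 and 0.05 rad/s and distance of small_meter_grip from where it was at the start of the episode below 0.02 m); the robot touches nothing.
It fails at once if the smaller meter's lid is moved (its grip by more than 20 mm) (distance of small_meter_grip from where it was at the start of the episode above 0.02 m).
It also fails if it takes over 35 s, if anything falls off the work surface, if the arm or the gripper's body presses on something with over 40 N, if the wrist force passes 120 N, or if a joint passes its speed limit or range.

## Working session

There is one attempt and no reset: what is moved stays moved. The work goes in short steps, Python scripts to look and compute and a tool call to move; the robot and the scene stay as the last step left them, time stands still between calls to the robot, and variables do not carry over. Pictures are saved under pics/ and viewed, at most 10 in all, crops included, and the job is handed in when it is done.

Besides the shell and the picture viewer there is one more tool, called as name([rows], argument=value, ...), one row to a line, values as JSON. move_arm: Moves the arm, as the interface text tells. Its arguments: {"type":"object","properties":{"motion":{"type":"array"}},"required":["motion"]}

```bash
mkdir -p pics; python3 - <<'E'
from plant import arm
import cv2
o=arm.get_obs()
for k in("t","eef_pos","tcp_rot","width"):print(k,o[k])
ims=[]
for c in("scene","top"):
    im=arm.capture(c);ims.append(im);cv2.imwrite(f"pics/{c}.png",im)
    for n in("wide_meter","wide_meter_grip","small_meter_grip","wide_lid"):
        for d in arm.boxes_of(c,n)[:3]:print(c,n,d)
    p=arm.camera_params(c);print(c,p["K"],p["pose"])
E
```

```text
t 0.0
eef_pos [0.19590866 0.6975377  0.23039996]
tcp_rot [-4.28636580e-01 -3.11211904e+00  2.43832240e-03]
width 0.08519977249993178
scene wide_meter {'position': [0.5156, 0.1413, 0.0724], 'p': 0.57}
scene wide_meter_grip {'position': [0.5302, 0.1609, 0.0811], 'p': 0.84}
scene small_meter_grip {'position': [0.521, -0.2025, 0.0851], 'p': 0.84}
scene wide_lid {'position': [0.5368, 0.1637, 0.0756], 'p': 0.91}
scene [[444.41947378   0.         279.90051542]
 [  0.         444.41947378 216.08377404]
 [  0.           0.           1.        ]] [[ 0.66813866  0.49237241 -0.5578173   0.04901003]
 [-0.74403328  0.43984413 -0.50294296 -0.44225432]
 [-0.00228257  0.75107027  0.66021832  0.65338949]
 [ 0.          0.          0.          1.        ]]
top wide_meter {'position': [0.5356, 0.1719, 0.0712], 'p': 0.73}
top wide_meter_grip {'position': [0.5368, 0.1738, 0.0771], 'p': 0.61}
top small_meter_grip {'position': [0.531, -0.1963, 0.0792], 'p': 0.56}
top wide_lid {'position': [0.5424, 0.1721, 0.0751], 'p': 0.75}
top [[529.12919804   0.         279.56542577]
 [  0.         529.12919804 211.03212589]
 [  0.           0.           1.        ]] [[-0.01714024  0.98219481 -0.18708169  0.27947507]
 [-0.99975071 -0.01415819  0.0172645  -0.00969979]
 [ 0.01430836  0.18733097  0.98219264  1.27816928]
 [ 0.          0.          0.          1.        ]]
```

View pics/scene.png

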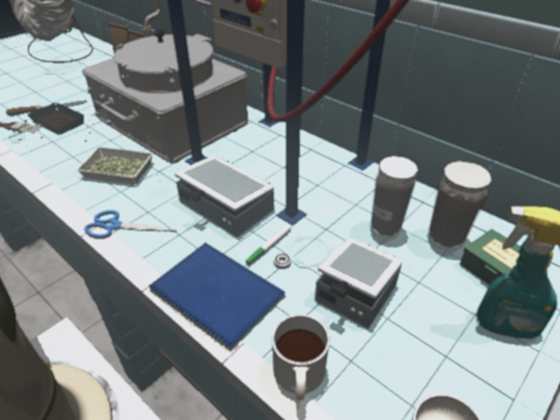

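View pics/top.png

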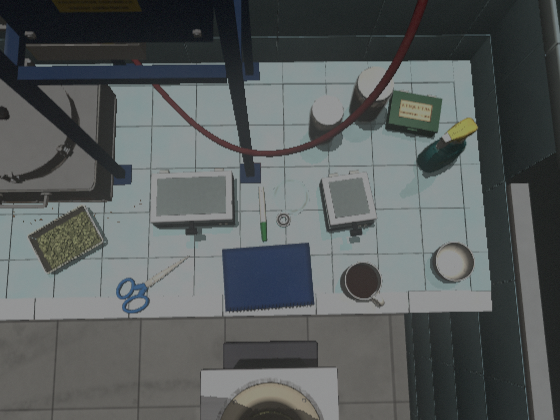

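The wide meter is left of centre: its grip shows at about (192,231) in top and (201,224) in scene. The small meter is on the right, at (356,231) in top. Blue posts stand behind the meter at (120,175) and (250,172) in top, and there is a mug in front of the small meter.

```bash
python3 - <<'E'
import cv2,numpy as np
a=cv2.imread("pics/scene.png")[150:240,165:285];b=cv2.imread("pics/top.png")[160:250,140:260]
r=lambda i:cv2.resize(i,None,fx=6.6,fy=6.6,interpolation=cv2.INTER_CUBIC)[:, :790]
r=lambda i:cv2.resize(i,(396*2,297*2),interpolation=cv2.INTER_CUBIC)
cv2.imwrite("pics/ca.png",r(a));cv2.imwrite("pics/cb.png",r(b))
E
```

```text
(no output)
```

View pics/ca.png

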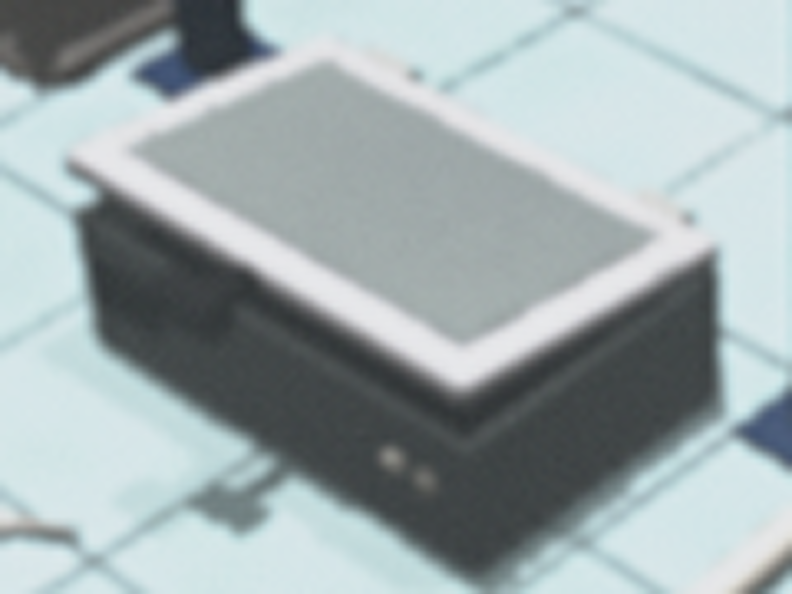

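View pics/cb.png

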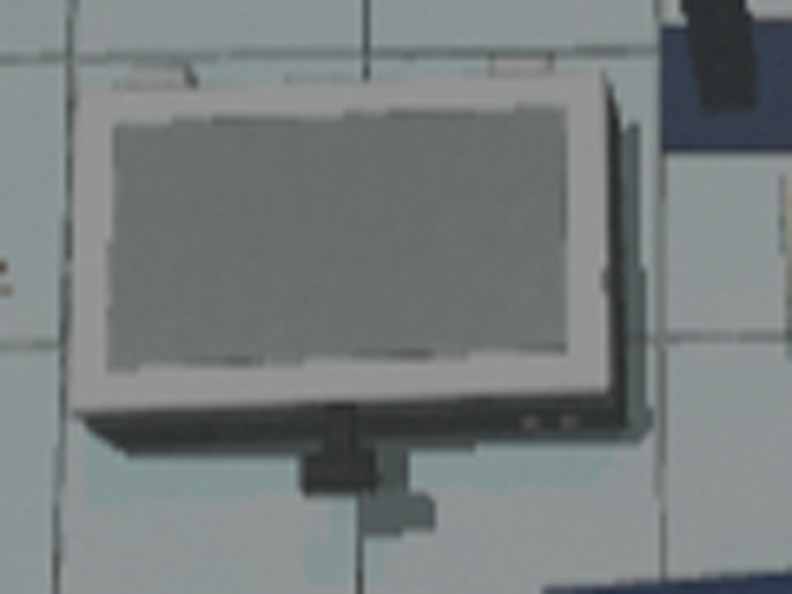

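The top crop shows lid corners at (75,412), (610,388), (604,74) and (80,90), with the grip at (340,472). The scene crop shows lid corners at (70,157), (462,392), (715,245) and (330,40). The lid is slightly raised. I'll fit the pose and lid angle to these.

```bash
cat > h.py <<'E'
import numpy as np
from scipy.optimize import least_squares
from scipy.spatial.transform import Rotation as R
from plant import arm
def proj(c,P):
    p=arm.camera_params(c);T=np.linalg.inv(np.array(p["pose"]));q=P@T[:3,:3].T+T[:3,3]
    q=q*[1,-1,-1];u=q@np.array(p["K"]).T;return u[:,:2]/u[:,2:]
def world(v,L):  # v=x,y,yaw,lid ; L rows: r from hinge, y, height above lid midplane
    x,y,yaw,a=v;L=np.array(L,float)
    m=np.c_[.063-L[:,0]*np.cos(a)-L[:,2]*np.sin(a)*-1*-1*-1, L[:,1], .061+L[:,0]*np.sin(a)+L[:,2]*np.cos(a)]
    return m@R.from_euler('z',yaw).as_matrix().T+[x,y,0]
E
python3 - <<'E'
from h import *
L=lambda b:[[.124,.095,.005],[.124,-.095,.005],[b,-.095,.005],[b,.095,.005]]
s=150/150
S=np.array([[70,157],[462,392],[715,245],[330,40]])/6.6+[165,150]
T=np.array([[75,412],[610,388],[604,74],[80,90],[340,472]])/6.6+[140,160]
def f(v):
    w=world(v[:4],L(v[4])+[[.148,0,.006]])
    return np.r_[(proj("scene",w[:4])-S).ravel(),(proj("top",w)-T).ravel()]
r=least_squares(f,[.55,.17,0,.1,.003]);print(r.x.round(4),r.fun.round(1))
a=r.x[3]
for t in(a,.785,.9):print(t,world([*r.x[:3],t],[[.148,0,0]]),world([*r.x[:3],t],[[0,0,0]]))
E
```

```text
[0.5493 0.1722 0.0168 0.0804 0.007 ] [-1.1 -0.2  0.2  0.8  0.6 -0.2 -1.  -1.1 -1.  -0.6  0.8  0.5  1.1  0.1
 -0.3  0.   0.2 -0.9]
0.08040892406756969 [[0.46477525 0.17082661 0.0728877 ]] [[0.61227629 0.17330141 0.061     ]]
0.785 [[0.50759756 0.17154509 0.16561013]] [[0.61227629 0.17330141 0.061     ]]
0.9 [[0.52029096 0.17175806 0.17693238]] [[0.61227629 0.17330141 0.061     ]]
```

move_arm([
  [[0,0,0],[0,0,-0.92],0],
  [[0,0,0],[0,0,-0.92],0],
  [[0,0,0],[0,0,-0.92],0],
  [[-0.4,-0.9,0],[0,0,0],0],
  [[-0.47,-0.97,0],[0,0,0],0],
  [[-0.47,-0.97,0],[0,0,0],0],
  [[-0.47,-0.97,0],[0,0,0],0],
  [[-0.47,-0.97,0],[0,0,0],0],
  [[-0.47,-0.97,0],[0,0,0],0],
  [[-0.47,-0.97,0],[0,0,0],0],
])

```text
t: 1.33
eef_pos: [0.2796, 0.5301, 0.2315]
tcp_rot: [-0.024, 3.141, 0.0]
ft_force: [0.7, -0.1, 0.5]
width: 0.0856
gripper_force: 0.0
```

move_arm([
  [[-0.47,-0.97,0],[0,0,0],0],
  [[-0.47,-0.97,0],[0,0,0],0],
  [[-0.47,-0.97,0],[0,0,0],0],
  [[-0.47,-0.97,0],[0,0,0],0],
  [[-0.47,-0.97,0],[0,0,0],0],
  [[-0.47,-0.97,0],[0,0,0],0],
  [[-0.47,-0.97,0],[0,0,0],0],
  [[-0.47,-0.97,0],[0,0,0],0],
  [[-0.47,-0.97,0],[0,0,0],0],
  [[-0.47,-0.97,0],[0,0,0],0],
])

```text
t: 2.17
eef_pos: [0.4008, 0.2894, 0.2316]
tcp_rot: [-0.024, 3.141, 0.001]
ft_force: [0.5, 1.0, 0.6]
width: 0.0855
gripper_force: 0.0
```

move_arm([
  [[-0.5,-0.95,0],[0,0,0],0],
  [[-0.5,-0.95,0],[0,0,0],0],
  [[-0.5,-0.95,0],[0,0,0],0],
  [[-0.5,-0.95,0],[0,0,0],0],
  [[-0.5,-0.95,0],[0,0,0],0],
  [[0,0,0.7],[0,0,0],0],
  [[0,0,0.7],[0,0,0],0],
  [[0,0,0.6],[0,0,0],0],
  [[0,0,0],[0,0,0],0],
  [[0,0,0],[0,0,0],0],
])

```text
t: 3.0
eef_pos: [0.4644, 0.1727, 0.1811]
tcp_rot: [0.024, -3.14, 0.001]
ft_force: [-0.4, 0.7, -0.2]
width: 0.0856
gripper_force: 0.0
```

```bash
python3 - <<'E'
from h import *
import cv2
o=arm.get_obs();p=arm.camera_params("wrist");im=arm.capture("wrist");print(o["eef_pos"],p["K"],p["pose"])
K=np.array(p["K"]);T=np.linalg.inv(np.array(p["pose"]))
def fe(P):
    q=(T[:3,:3]@P+T[:3,3])*[1,-1,-1];n=np.hypot(*q[:2]);th=np.arctan2(n,q[2]);return K[0,0]*th*q[:2]/n+K[:2,2]
v=[.5493,.1722,.0168,.0804]
for L in([.148,.013,0],[.148,-.013,0],[.148,0,0],[.124,.095,.005],[.124,-.095,.005]):
    u=fe(world(v,[L])[0]);print(L,u.round(1));cv2.circle(im,tuple(int(i) for i in u.round()),2,(0,0,255),-1)
cv2.imwrite("pics/w1.png",im)
cv2.imwrite("pics/s2.png",arm.capture("scene"))
E
```

```text
[0.46437942 0.17265638 0.18113326] [[325.1922621    0.         278.50793193]
 [  0.         325.1922621  204.24721227]
 [  0.           0.           1.        ]] [[-0.01522312 -0.9507082  -0.30971306  0.38492281]
 [ 0.9998835  -0.01482063 -0.00365256  0.17204963]
 [-0.00111763 -0.30973258  0.95082306  0.32402821]
 [ 0.          0.          0.          1.        ]]
[0.148, 0.013, 0] [291.8 201.9]
[0.148, -0.013, 0] [259.8 202. ]
[0.148, 0, 0] [275.8 201.9]
[0.124, 0.095, 0.005] [386.7 230. ]
[0.124, -0.095, 0.005] [165.7 230.1]
```

View pics/w1.png

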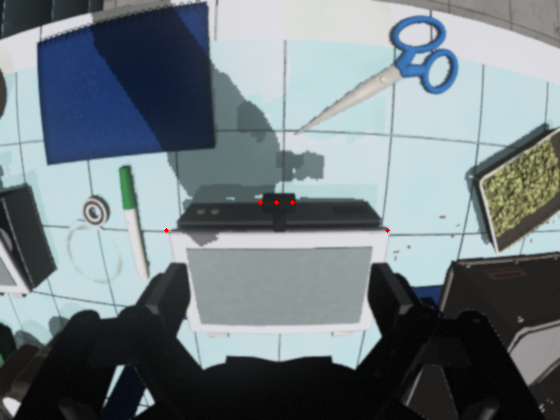

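View pics/s2.png

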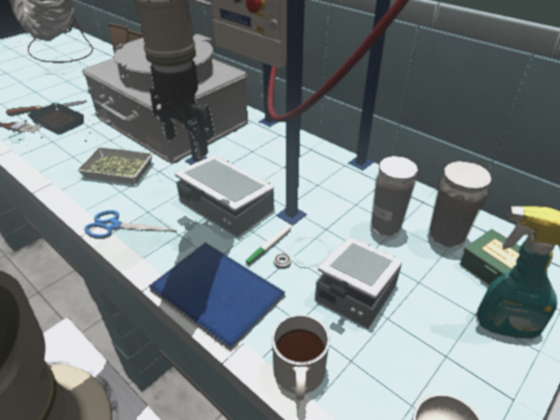

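The wrist view matches the fit: the grip is at about (279,202) against a predicted (276,202), roughly 2 mm off in y, which the TCP's y already covers. The scene shows the gripper clear in front of the frame. Next I'll descend and pinch.

move_arm([
  [[0,0,0.6],[0,0,0],0],
  [[0,0,0.7],[0,0,0],0],
  [[0,0,0.7],[0,0,0],0],
  [[0,0,0.7],[0,0,0],0],
  [[0,0,0.7],[0,0,0],0],
  [[0,0,0.6],[0,0,0],0],
  [[0,0,0.6],[0,0,0],0],
  [[0,0,0.4],[0,0,0],0],
  [[0,0,0],[0,0,0],0.3],
  [[0,0,0],[0,0,0],0.5],
])

```text
t: 3.93
eef_pos: [0.4648, 0.173, 0.0566]
tcp_rot: [-0.024, 3.141, -0.0]
ft_force: [0.2, 0.5, 0.2]
width: 0.0638
gripper_force: 0.0
```

move_arm([
  [[0,0,0],[0,0,0],0.7],
  [[0,0,0],[0,0,0],1],
  [[0,0,0],[0,0,0],1],
  [[0,0,0],[0,0,0],1],
  [[0,0,0],[0,0,0],1],
  [[0,0,0],[0,0,0],1],
  [[0,0,0],[0,0,0],1],
  [[0,0,0],[0,0,0],1],
  [[0,0,0],[0,0,0],1],
  [[0,0,0],[0,0,0],1],
])

```text
t: 4.77
eef_pos: [0.4649, 0.1727, 0.0563]
tcp_rot: [-0.024, 3.141, 0.0]
ft_force: [0.9, -1.8, 1.2]
width: 0.0245
gripper_force: 58.7
```

move_arm([
  [[-0.04,0,-0.35],[0,0,0],1],
  [[-0.06,0,-0.35],[0,0,0],1],
  [[-0.08,0,-0.35],[0,0,0],1],
  [[-0.1,0,-0.34],[0,0,0],1],
  [[-0.12,0,-0.33],[0,0,0],1],
  [[-0.14,0,-0.33],[0,0,0],1],
  [[-0.16,0,-0.32],[0,0,0],1],
  [[0,0,0],[0,0,0],1],
  [[0,0,0],[0,0,0],1],
  [[0,0,0],[0,0,0],1],
])

```text
t: 5.6
eef_pos: [0.4827, 0.1731, 0.1156]
tcp_rot: [-0.024, 3.14, 0.001]
ft_force: [5.3, -0.9, -3.8]
width: 0.0247
gripper_force: 60.4
```

move_arm([
  [[-0.2,0,-0.31],[0,0,0],1],
  [[-0.22,0,-0.3],[0,0,0],1],
  [[-0.23,0,-0.28],[0,0,0],1],
  [[-0.24,0,-0.27],[0,0,0],1],
  [[-0.25,0,-0.25],[0,0,0],1],
  [[0,0,0],[0,0,0],1],
  [[0,0,0],[0,0,0],1],
  [[0,0,0],[0,0,0],1],
  [[0,0,0],[0,0,0],1],
  [[0,0,0],[0,0,0],1],
])

```text
t: 6.43
eef_pos: [0.5103, 0.1737, 0.1509]
tcp_rot: [0.024, -3.141, -0.0]
ft_force: [-2.7, 2.7, 1.8]
width: 0.0244
gripper_force: 60.7
```

move_arm([
  [[0,0,0],[0,0,0],0.7],
  [[0,0,0],[0,0,0],0.4],
  [[0,0,0],[0,0,0],0.2],
  [[0,0,0],[0,0,0],0.2],
  [[0,0,0],[0,0,0],0.2],
  [[0,0,0],[0,0,0],0.2],
  [[0,0,0],[0,0,0],0.2],
  [[0,0,0],[0,0,0],0.2],
  [[0,0,0],[0,0,0],0.2],
  [[0,0,0],[0,0,0],0.2],
])

```text
t: 7.27
eef_pos: [0.5106, 0.1735, 0.1508]
tcp_rot: [-0.024, 3.141, 0.0]
ft_force: [-0.8, -1.0, 0.1]
width: 0.0685
gripper_force: 0.0
```

move_arm([
  [[0.1,0,-0.3],[0,0,0],0.2],
  [[0.1,0,-0.4],[0,0,0],0.2],
  [[0.1,0,-0.5],[0,0,0],0.2],
  [[0.1,0,-0.5],[0,0,0],0.2],
  [[0.2,0,-0.5],[0,0,0],0.2],
  [[0.3,0,-0.5],[0,0,0],0.2],
  [[0.4,0,-0.4],[0,0,0],0.2],
  [[0.4,0,-0.2],[0,0,0],0.2],
  [[0,0,0],[0,0,0],0.2],
  [[0,0,0],[0,0,0],0.2],
])

```text
t: 8.1
eef_pos: [0.4675, 0.1729, 0.2337]
tcp_rot: [-0.025, 3.141, 0.0]
ft_force: [-0.5, -1.1, 0.9]
width: 0.0684
gripper_force: 0.0
```

```bash
python3 - <<'E'
from h import *
import cv2
im=arm.capture("scene")[120:260,150:340]
for a in(.6,.8,1.):
    for u in proj("scene",world([.5493,.1722,.0168,a],[[.124,.095,.005],[.124,-.095,.005]])):print(a,((u-[150,120])*4).round())
cv2.imwrite("pics/s3.png",cv2.resize(im,None,fx=4,fy=4,interpolation=cv2.INTER_CUBIC))
E
```

```text
0.6 [116. 105.]
0.6 [367. 244.]
0.8 [135.  63.]
0.8 [389. 198.]
1.0 [160.  25.]
1.0 [417. 155.]
```

View pics/s3.png

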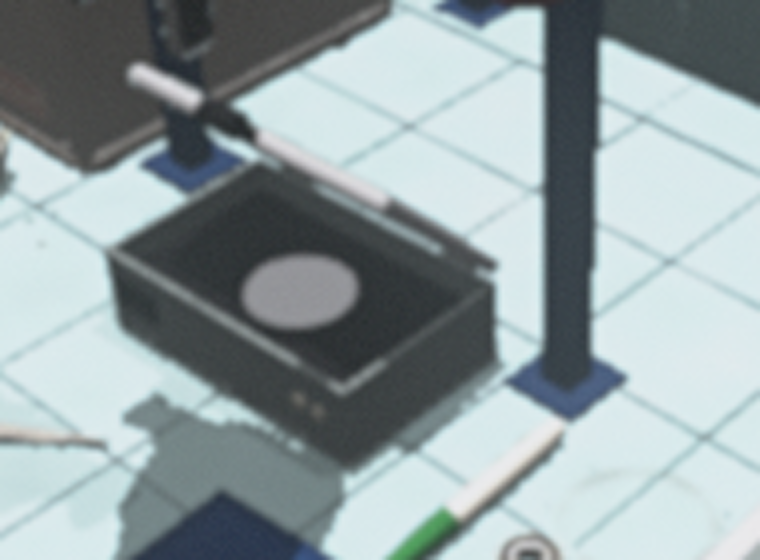

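The lid's front corners show at about (133,68) and (388,200), against (135,63) and (389,198) predicted for 0.8 rad. The lid therefore stands at about 45°, and the gripper is clear of it.

```bash
python3 -c "
from plant import arm
print(arm.job_done())"
```

```text
the job is handed in; nothing more can be done
None
```

The wide meter's lid is open to about 0.8 rad (roughly 45°) and released, the small meter was never approached, and the job is handed in; no verdict was returned.

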